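# Slide the probe collar round the bent rod into its catch

### The job

Slide the blue collar that carries the temperature probe along the bent steel rod, round both corners, until it has pushed the red spring buffer at the end in a little and the brass spring catch has snapped out behind it and holds it there. Go gently so that the collar is never forced hard against the rod or the end, let go, and leave the beaker, bottles and other things on the bench where they are.

Things in the scene. Friction and masses are not known exactly. Their poses are not given: they have to be found in the camera images.
- track: Fixed stand with a bent round steel rod, 10 mm thick, far end free. Origin on the table at the upright's foot, z up. The rod's axis is level at 150 mm; in the stand's x, y (mm) it runs from a black 28 mm disc at (0,-20) along -y, nominally via corners (0,-115) and (77,-179), to the red buffer at (77,-284), last leg along -y again. Nothing stands above the rod.
- collar: Loose blue octagonal ring on the rod: bore 14 mm, 24 mm across, 18 mm long, 0.09 kg. Origin at the bore's centre, y along the bore back to the black disc, z up. It hangs: origin 2 mm below the rod's axis. On top an upright fin to grip, 12 mm (x) by 18 mm (y), 11 to 51 mm above the origin; below, a 10 mm probe to 66 mm under it. Turn it with the rod or it binds; over 20 N on it harms it.
- catch (a joint): Brass spring catch: a wedge beside the last leg, on its -x side, tip 7.5 mm from the rod's axis and 17 mm before the free buffer face, on a dark bracket 30 to 36 mm from the axis, at most 6 mm above it. Value in m: 0 = out, 0.002 to 0.007 while the collar pushes it aside, which takes some newtons; it snaps out behind the collar once that has pushed the buffer in.
- beaker: Glass beaker 72 mm wide, 65 mm high, under the end of the rod: bystander, leave it where it stands; origin at the centre of its underside
- amber: Small brown bottle 44 mm wide, 75 mm high: bystander, leave it where it stands; origin at the centre of its underside
- vial: Small glass vial, red cap, 24 mm wide, 45 mm high: bystander, leave it where it stands; origin at the centre of its underside
- tray: White open tray 140 x 90 x 30 mm: bystander, leave it where it stands; origin at the centre of its underside
- jar: White jar, blue lid, 56 mm wide, 70 mm high: bystander, leave it where it stands; origin at the centre of its underside
- jug: Clear plastic jug with a handle, 110 mm wide, 150 mm high: bystander, leave it where it stands; origin at the centre of its underside
- ringweight: Dark steel ring weight lying flat, 52 mm wide, 18 mm high: bystander, leave it where it stands; origin at the centre of its underside
- spatula: Steel spatula lying flat, 170 mm long: bystander, leave it where it stands; origin at the centre of its underside
- corner1 (a point): Middle of the first bend, on the rod's axis; at (4.7,-112.8) mm in the stand's frame. Both bends have 50 mm axis radius and nominally turn 50 degrees (first towards the stand's +x, the second back; its middle nominally at (71.9,-181.5) mm). Bent by hand: each bend really turns up to 0.17 rad more or less, which swings all that follows about the middle of that bend.
- buffer (a joint): Red 32 mm spring disc on the rod at its far end, free face nominally at (77,-284) mm in the stand's frame. Value in m: how far it is pushed in: 0 = out, 0.007 = hard on its end; takes 0.5 N plus 0.5 N per mm. Pushed in by 3 to 4 mm, the collar lets the catch snap out behind it; held by the catch it then reads 0.002 to 0.004.

How it is judged (in metres and radians):
On the way, in this order (a step that is already met when the one before it is completed fails the run):
1. the collar is past the first corner, on the middle leg (y of collar in the frame of track below -0.14 m), for 0.05 s.
2. the collar is past the second corner, on the last leg (y of collar in the frame of track below -0.215 m), for 0.05 s.
At the end, for the whole second after the job is handed in: The collar is on the last leg and holds the buffer pushed in by more than 1.2 mm, the catch is out behind it (joint under 1.2 mm), and the collar hangs upright within 0.4 rad and at rest (value of joint buffer above 0.0012 m and value of joint catch below 0.0012 m and y of collar in the frame of track below -0.22 m and angle between collar's own z axis and vertical below 0.4 rad and linear speed of collar below 0.02 m/s); the robot touches nothing.
It fails at once if the collar was forced against the rod, the catch or the buffer with more than 20 N (contact force between collar and track above 20 N).
It fails at once if a bystander was moved by more than 20 mm (distance of any of beaker, amber, vial, tray, jar, jug, ringweight, spatula from where it was at the start of the episode above 0.02 m).
It also fails if it takes over 67 s, if anything falls off the work surface, if the arm or the gripper's body presses on something with over 40 N, if the wrist force passes 120 N, or if a joint passes its speed limit or range.

### The arm

A 6-joint arm with a two-finger parallel gripper is mounted at the origin on the work surface. World frame = base frame: x ahead of the robot, y to its left, z up, the work surface at z = 0. Lengths are in mm, angles in degrees, forces in N, time in s.
With the tool pointing down it reaches from about 300 to 850 mm from the base axis. Payload 4.2 kg.
Tool frame: the origin (TCP) lies at the very end of the fingers, on their centre line; the grasp point (between the pads) lies 19 mm behind it (env.grip_depth is the distance from the TCP to the grasp point, in mm); z points along the fingers, y is the line along which they close (so a half turn about z gives the same grasp; the last joint's range is limited). The gripper opens to 91 mm and grips with 3 to 60 N. Pads are 32 mm wide; open, the fingers measure 118 mm over their backs; the gripper's body (76 mm by 178 mm) begins 60 mm behind the grasp point.
Start: joints at [-73.339, 18.312, 89.639, -0, 72.044, -1.146], TCP at [175.85, -547.467, 213.976] pointing down, gripper open.
Joint ranges: [-177.97, 177.97], [-48.28, 115.42], [12.27, 149.76], [-77.06, 257.06], [2.81, 150.46], [-146.56, 146.56]. Speed limits (degrees/s): [147.25, 147.25, 180, 180, 180, 180].

### API

Orientations are given as [roll, pitch, yaw] about the fixed x, y, z axes, in that order (R = Rz(yaw) Ry(pitch) Rx(roll)).
In Python, from workcell import env, cams gives the robot as it stands.
- The arm moves only by the tool apply_moves, never from a script. Its argument "deltas" is a list of rows, each a list of 5 numbers: the shift along the tool's x, y, z in m, then the turn about the tool's z in rad, then the opening, from -1 (shut) to 1 (fully open), so that 0 is half open. In form: [[tx, ty, tz, roll, gripper], ...]. A call has 1 to 5 rows; each row is the pose to reach, as a shift and turn from the pose commanded when the call began, along the tool's axes at that moment; what a row does not reach only later rows make up. A row lasts 1/10 s, in which the tool goes at most 50 mm and 8.59 degrees, less where a joint would pass 70% of its speed; a pose out of reach is approached as far as the arm can. A call with a gripper value outside its range is refused whole. The fingers move at their own pace and stop on an object; "grip_force" is the grip in N (left out, the last holds). Time passes only in rows, so rows that repeat a pose let the fingers close. It gives the time, the measured TCP pose, the force, the opening and the grip force at its end, in the units of the state.
- env.state(): the state, without advancing time (a new reading comes with each control period).
- cams.grab_frame(name): name is "scene" or "top" or "wrist"; returns the picture (420x560x3 uint8, blue, green, red); there is no depth.
- cams.get_calibration(name): a dict with "mtx" (3x3 intrinsics, pixels), "eye" and "attitude" of the camera in the world; the wrist camera has in their place "tool_from_camera" (4x4, takes a point from camera to tool coordinates, whose origin is the TCP and whose axes are the flange's). Camera axes: x right, y down, z forward; pixel columns grow to the right and rows downward; lengths in mm; the calibration is good to about 2 mm. A picture is of the moment at which its call begins: read the wrist's pose just before it. get_calibration takes no time and is no camera call.
- env.job_done(): hands the job in; it is judged then, once.
The state is a dict: "time_s": time; "qpos": joint angles; "qvel": joint speeds; "effort": joint torques, N m; "ee_pos": TCP position; "ee_rot": TCP orientation; "force": force on the tool from outside, world axes, zero at the start; "torque": the same for the moment, N m; "gripper_width": finger opening in mm; "gripper_force": force on a finger pad.
Only numpy, scipy, OpenCV 4.12 (cv2) and the standard library are available. Lean on these libraries where they do the work, as an engineer would, in place of code of your own. Each camera call takes 0.05 s, during which the arm holds its last target. There are 200 camera calls.

## Working session

There is one attempt and no reset: what is moved stays moved. The work goes in short steps, Python scripts to look and compute and a tool call to move; the robot and the scene stay as the last step left them, time stands still between calls to the robot, and variables do not carry over. Pictures are saved under pics/ and viewed, at most 10 in all, crops included, and the job is handed in when it is done.

Besides the shell and the picture viewer there is one more tool, called after "Emit:" by a JSON object that holds its "op" and its "data". apply_moves: Moves the arm, as the interface text tells. Its arguments: {"type":"object","properties":{"deltas":{"type":"array"},"grip_force":{"type":"number"}},"required":["deltas"]}

```bash
mkdir -p pics; ls
python3 - <<'E'
from workcell import env,cams
import cv2,numpy as np
s=env.state();print(s)
for n in("scene","top","wrist"):
    print(n,cams.get_calibration(n))
for n in("scene","top"):
    f=cams.grab_frame(n);cv2.imwrite(f"pics/{n}0.png",f)
E
```

```text
pics
{'time_s': 0.0, 'qpos': array([-7.33383766e+01,  1.83518665e+01,  8.97069806e+01,  5.76876719e-04,
        7.20436687e+01, -1.14590367e+00]), 'qvel': array([-0.05666052, -0.06503568, -0.03792911,  0.09714938,  0.08068701,
        0.05309753]), 'effort': array([ 2.84594513e-03, -4.12455618e+01, -2.31967878e+01,  7.28611182e-02,
        4.54461202e-02, -1.43171624e-04]), 'ee_pos': array([ 175.70438723, -546.96141737,  213.11413164]), 'ee_rot': array([-1.79897516e+02, -2.59850586e-03,  1.78073464e+01]), 'force': array([-0.10301064, -0.62549671, -0.01186696]), 'torque': array([-0.04358734,  0.0254444 , -0.00590194]), 'gripper_force': 0.0, 'gripper_width': 91.23485446003181}
scene {'mtx': array([[419.06883304,   0.        , 278.11582944],
       [  0.        , 419.06883304, 200.01101392],
       [  0.        ,   0.        ,   1.        ]]), 'eye': array([1285.61035369,  215.18259098,  796.38957586]), 'attitude': array([-130.95618364,    0.59227026,  106.01361996])}
top {'mtx': array([[515.01654861,   0.        , 274.15223729],
       [  0.        , 515.01654861, 212.92688834],
       [  0.        ,   0.        ,   1.        ]]), 'eye': array([ 390.86685386,   -7.18259058, 1659.53910817]), 'attitude': array([-175.16312626,   -0.46017698,  -88.47622574])}
wrist {'mtx': array([[293.9524201 ,   0.        , 278.45264853],
       [  0.        , 293.9524201 , 207.17694747],
       [  0.        ,   0.        ,   1.        ]]), 'tool_from_camera': array([[-1.31802558e-04, -9.67731887e-01, -2.51982096e-01,
         7.07687447e+01],
       [ 9.99999651e-01, -3.35326501e-04,  7.64751302e-04,
        -1.07640306e-01],
       [-8.24570495e-04, -2.51981907e-01,  9.67731594e-01,
        -1.70868586e+02],
       [ 0.00000000e+00,  0.00000000e+00,  0.00000000e+00,
         1.00000000e+00]])}
```

View pics/scene0.png

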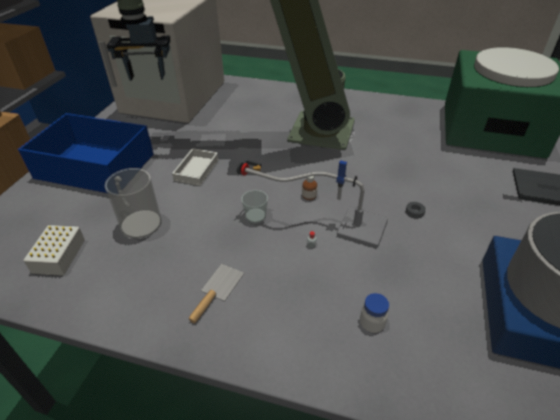

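View pics/top0.png

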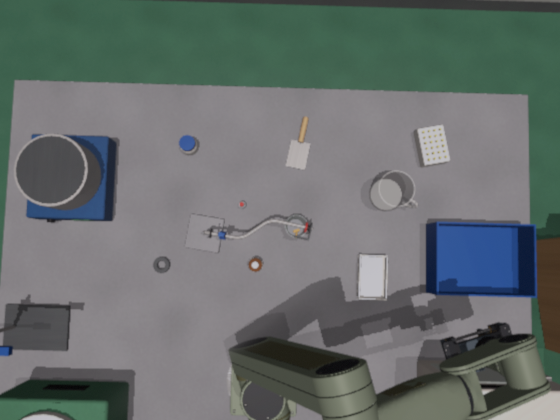

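The scene view shows the stand at about (362,228), the collar at (342,172) and the buffer at (243,168). In the top view the stand is at (205,233), the collar at (222,236), corners near (243,236) and (270,220), and the buffer at (307,228). Next I'll get coarse positions.

```bash
cat > h.py <<'E'
import numpy as np,cv2
from scipy.spatial.transform import Rotation as R
from workcell import env,cams
def rot(a): return R.from_euler('xyz',a,degrees=True).as_matrix()
def cam(n,s=None):
    c=cams.get_calibration(n)
    if n!='wrist': return c['mtx'],c['eye'],rot(c['attitude'])
    T=c['tool_from_camera'];Rt=rot(s['ee_rot'])
    return c['mtx'],s['ee_pos']+Rt@T[:3,3],Rt@T[:3,:3]
def ray(C,uv,z):
    K,e,Rm=C
    uv=np.atleast_2d(uv).astype(float)
    d=(Rm@np.linalg.inv(K)@np.c_[uv,np.ones(len(uv))].T).T
    return e+d*((z-e[2])/d[:,2])[:,None]
def proj(C,p):
    K,e,Rm=C
    q=(K@Rm.T@(np.atleast_2d(p)-e).T).T
    return q[:,:2]/q[:,2:]
E
python3 - <<'E'
from h import *
C=cam('top')
f=cv2.imread('pics/top0.png')
for n,uv,z in (('disc/upright',(208,233),150),('finTop',(222,236),195),('c1',(243,236),150),('c2',(270,220),150),('buf',(307,228),150),('beaker',(296,228),60)):
    print(n,ray(C,uv,z)[0].round(1))
cv2.imwrite('pics/topc.png',cv2.resize(f[195:275,180:330],None,fx=5,fy=5,interpolation=cv2.INTER_CUBIC))
E
```

```text
disc/upright [454.6 176.2 150. ]
finTop [445.3 130.7 195. ]
c1 [448.6  73.5 150. ]
c2 [497.7  -4.3 150. ]
buf [ 477.1 -113.5  150. ]
beaker [481.3 -85.6  60. ]
```

View pics/topc.png

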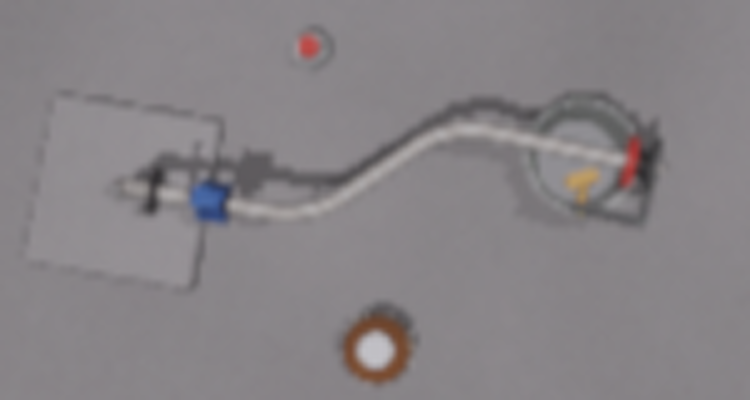

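The crop confirms a bent rod with about 10° of stand yaw, with the disc at (153,190), collar (212,202), corners near (310,208) and (455,127), and buffer (632,162) in crop pixels. I'll bring the wrist camera over the rod.

Emit:
{"op": "apply_moves", "data": {"deltas": [[0.032, -0.036, -0.01, -0.12, 1], [0.064, -0.072, -0.02, -0.24, 1], [0.096, -0.108, -0.03, -0.36, 1], [0.128, -0.144, -0.04, -0.48, 1], [0.16, -0.18, -0.05, -0.6, 1]]}}

```text
time_s: 0.6
ee_pos: [273.3, -325.2, 264.0]
ee_rot: [-180.0, -0.0, 52.4]
force: [1.0, -0.2, -0.1]
gripper_width: 91.4
gripper_force: 0.0
```

Emit:
{"op": "apply_moves", "data": {"deltas": [[0.041, -0.007, -0.006, -0.1, 1], [0.082, -0.014, -0.012, -0.2, 1], [0.123, -0.021, -0.018, -0.3, 1], [0.164, -0.028, -0.024, -0.4, 1], [0.204, -0.034, -0.03, -0.48, 1]]}}

```text
time_s: 1.1
ee_pos: [371.5, -143.4, 294.0]
ee_rot: [-180.0, 0.0, 79.9]
force: [0.8, -0.2, -0.0]
gripper_width: 91.3
gripper_force: 0.0
```

Emit:
{"op": "apply_moves", "data": {"deltas": [[0.04, 0.013, 0, 0, 1], [0.08, 0.026, 0, 0, 1], [0.12, 0.039, 0, 0, 1], [0.16, 0.052, 0, 0, 1], [0.197, 0.064, 0, 0, 1]]}}

```text
time_s: 1.6
ee_pos: [469.9, 39.1, 293.6]
ee_rot: [-180.0, 0.0, 79.7]
force: [1.3, -1.7, -0.1]
gripper_width: 91.1
gripper_force: 0.0
```

Run:
```python
from h import *
s=env.state();f=cams.grab_frame('wrist');cv2.imwrite('pics/w1.png',f)
np.save('w1.npy',[s['ee_pos'],s['ee_rot']]);print(s['ee_pos'],s['ee_rot'])
```

```text
[469.94668692  39.09150517 293.63852143] [-1.79978967e+02  1.63452973e-02  7.97326590e+01]
```

View pics/w1.png

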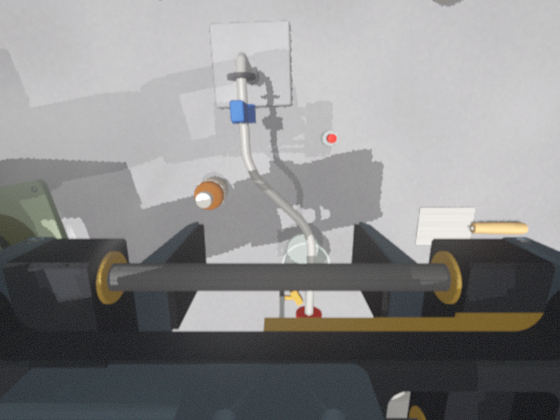

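The wrist view shows the disc at (242,76), fin (238,112), first bend about (255,180), second bend about (305,225), catch (296,297) and buffer (309,314). A zoom should give the centreline.

Run:
```python
from h import *
f=cv2.imread('pics/w1.png')
g=cv2.resize(f[48:326,220:340],None,fx=4,fy=4,interpolation=cv2.INTER_CUBIC)
# left part rows 48-188, right rows 186-326
a=np.hstack([g[:560,:320],g[552:1112,160:]])
cv2.imwrite('pics/w1z.png',a);print(a.shape)
hsv=cv2.cvtColor(f,cv2.COLOR_BGR2HSV)
b=cv2.inRange(hsv,(100,120,60),(130,255,255));r=cv2.inRange(hsv,(0,150,60),(8,255,255))
for n,m,roi in(('blue',b,(220,270,90,130)),('red',r,(280,340,300,330))):
    mm=np.zeros_like(m);mm[roi[2]:roi[3],roi[0]:roi[1]]=m[roi[2]:roi[3],roi[0]:roi[1]]
    ys,xs=np.nonzero(mm);print(n,xs.min(),xs.max(),ys.min(),ys.max(),xs.mean(),ys.mean())
```

```text
(560, 640, 3)
blue 230 252 101 121 237.584229390681 110.87455197132617
red 297 320 307 317 307.7844827586207 312.7844827586207
```

View pics/w1z.png

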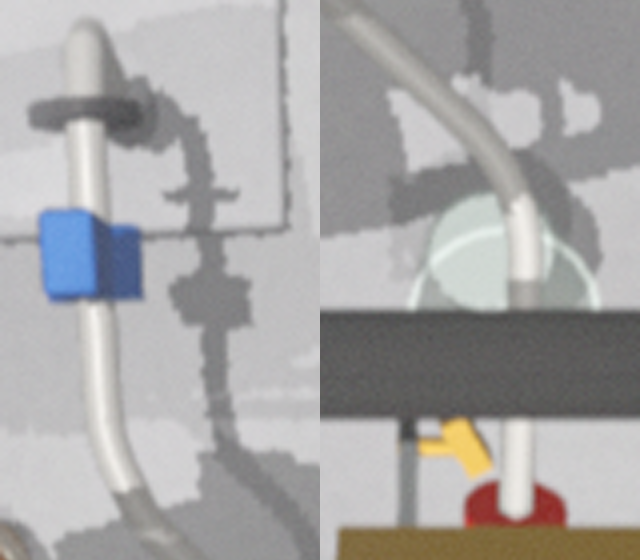

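The zoom gives the rod centreline (left panel from (85,80) to (102,400), right panel from (395,50) through (517,195) to (516,490)), the brass catch at (465,445) and the buffer face near (516,515).

Run:
```python
from h import *
p,r=np.load('w1.npy');C=cam('wrist',dict(ee_pos=p,ee_rot=r))
L=np.array([(85,80),(85,110),(87,150),(91,200),(98,310),(99,350),(102,400),(119,470),(135,500),(163,540)])/4+[220,48]
Rr=(np.array([(350,10),(395,50),(450,100),(490,145),(517,195),(525,250),(526,275),(518,440),(516,490),(516,515)])-[320,0])/4+[260,186]
W=ray(C,np.r_[L,Rr],150)[:,:2];print(W.round(1))
print('fintop: corners',ray(C,[(220+x/4,48+y/4) for x,y in((40,212),(95,210),(102,300),(50,298))],199).round(1))
print('disc',ray(C,[(227,76),(256,76)],150).round(1))
K,e,Rm=C;print('cam',e)
```

```text
[[ 457.2  173.8]
 [ 455.7  167.1]
 [ 454.3  158. ]
 [ 452.8  146.3]
 [ 449.   119.9]
 [ 447.2  110. ]
 [ 445.3   97.4]
 [ 446.    78.6]
 [ 448.6   70. ]
 [ 453.9   58. ]
 [ 459.9   50.8]
 [ 470.    37.6]
 [ 482.5   20.9]
 [ 491.3    6. ]
 [ 496.5  -10.1]
 [ 496.2  -27. ]
 [ 495.3  -34.7]
 [ 484.9  -87.2]
 [ 481.7 -104. ]
 [ 480.4 -112.6]]
fintop: corners [[446.2 140.1 199. ]
 [457.8 138.4 199. ]
 [455.5 120.1 199. ]
 [444.5 122.5 199. ]]
disc [[441.7 169.2 150. ]
 [470.  164.  150. ]]
cam [482.35025326 109.08492911 464.48764719]
```

Emit:
{"op": "apply_moves", "data": {"deltas": [[0.03, -0.012, 0.014, -0.01, 1], [0.055, -0.022, 0.03, -0.028, 1], [0.075, -0.03, 0.05, -0.028, 1], [0.0864, -0.0348, 0.068, -0.028, 1], [0.0864, -0.0348, 0.068, -0.028, 1]]}}

```text
time_s: 2.15
ee_pos: [448.6, 128.9, 223.4]
ee_rot: [-179.7, 0.1, 81.4]
force: [-0.1, -0.3, 0.1]
gripper_width: 91.2
gripper_force: 0.0
```

Run:
```python
from h import *
s=env.state();f=cams.grab_frame('wrist');cv2.imwrite('pics/w2.png',f)
np.save('w2.npy',[s['ee_pos'],s['ee_rot']]);print(s['ee_pos'],s['ee_rot'])
C=cam('wrist',s)
print('tcp px',proj(C,s['ee_pos']), proj(C,[451,130.3,199]))
cv2.imwrite('pics/w2z.png',cv2.resize(f[120:320,180:380],None,fx=3,fy=3,interpolation=cv2.INTER_CUBIC))
```

```text
[448.60524159 128.92007583 223.42093887] [-1.79667998e+02  1.33358135e-01  8.14220295e+01]
tcp px [[278.67311078 248.01387922]] [[281.88583204 232.18304842]]
```

View pics/w2z.png

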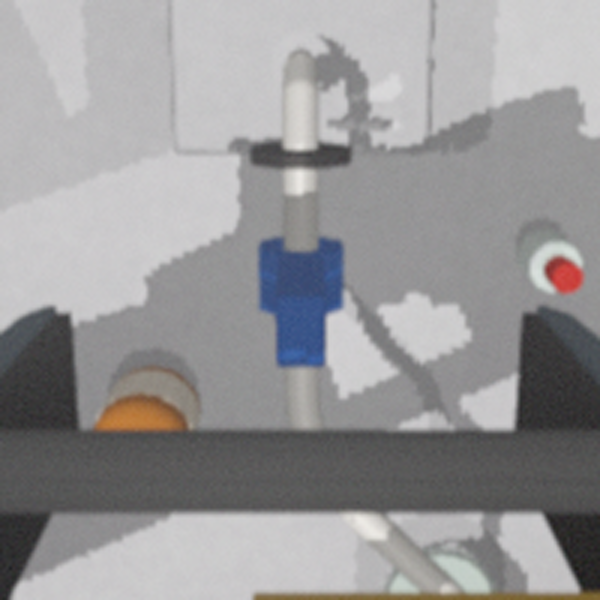

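Run:
```python
from h import *
p,r=np.load('w2.npy');C=cam('wrist',dict(ee_pos=p,ee_rot=r))
c=np.array([450.5,130.3,148]);a=np.radians(-8.7)
X=np.array([np.cos(a),np.sin(a),0]);Y=np.array([-np.sin(a),np.cos(a),0]);Z=np.array([0,0,1])
for z,hw in((51,6),(11,6),(0,12)):
  for y in(9,-9):
    print(z,y,((proj(C,[c+X*sx*hw+Y*y+Z*z for sx in(-1,1)])-[180,120])*3).round(0).tolist())
f=cv2.imread('pics/w2.png')
hsv=cv2.cvtColor(f,cv2.COLOR_BGR2HSV)
for v in range(196,246,3): 
    x=np.nonzero((hsv[v,240:320,0]>100)&(hsv[v,240:320,1]>120))[0]+240
    if len(x): print(v,(v-120)*3,x.min(),x.max(),hsv[v,280])
```

```text
51 9 [[278.0, 300.0], [330.0, 300.0]]
51 -9 [[278.0, 373.0], [329.0, 373.0]]
11 9 [[281.0, 257.0], [325.0, 257.0]]
11 -9 [[281.0, 319.0], [324.0, 319.0]]
0 9 [[261.0, 247.0], [345.0, 247.0]]
0 -9 [[262.0, 307.0], [344.0, 307.0]]
202 246 268 292 [ 15   7 141]
205 255 267 293 [109 124 119]
208 264 267 292 [112 112 118]
211 273 267 292 [111 115 118]
214 282 268 293 [111 130 118]
217 291 268 292 [111 124 117]
220 300 267 292 [111 149 132]
223 309 270 288 [110 149 137]
226 318 273 287 [110 146 138]
229 327 273 287 [110 145 137]
232 336 273 287 [110 146 138]
235 345 273 287 [110 153 138]
238 354 273 287 [109 161 154]
241 363 283 286 [113  94 141]
```

Emit:
{"op": "apply_moves", "data": {"deltas": [[0, 0, 0, 0, -0.3], [0, 0, 0, 0, -0.3], [0, 0, 0, 0, -0.3]], "grip_force": 6}}

```text
time_s: 2.5
ee_pos: [451.5, 127.9, 226.8]
ee_rot: [179.9, -0.0, 81.2]
force: [0.1, 0.6, 0.3]
gripper_width: 70.2
gripper_force: 0.0
```

```bash
cat >> h.py <<'E'
def look():
    s=env.state();f=cams.grab_frame('wrist');return s,f
E
python3 - <<'E'
from h import *
for i in range(4):
    s,f=look();hsv=cv2.cvtColor(f,cv2.COLOR_BGR2HSV)
    m=cv2.inRange(hsv,(100,105,60),(130,255,255))
    x=np.nonzero(m[226:238,250:310].mean(0)>128)[0]+250
    col=m[190:260,276:284].mean(1);y=np.nonzero(col>128)[0]+190
    C=cam('wrist',s)
    u=(x.min()+x.max())/2
    fr=ray(C,(u,y.max()+.5),199)[0]
    T=rot(s['ee_rot']).T@(fr-s['ee_pos'])
    print(s['time_s'],s['ee_pos'].round(1),s['ee_rot'].round(1),x.min(),x.max(),y.min(),y.max(),'front edge in tool',T.round(1))
E
```

```text
2.5 [451.5 127.9 226.8] [179.9  -0.   81.2] 268 282 203 238 front edge in tool [-4.2 -2.6 27.8]
2.55 [451.3 128.  226.6] [179.9  -0.   81.2] 269 282 203 238 front edge in tool [-4.2 -2.2 27.6]
2.6 [451.2 128.  226.5] [179.9  -0.   81.2] 269 283 203 239 front edge in tool [-4.9 -1.9 27.5]
2.65 [451.1 128.1 226.3] [180.   -0.   81.3] 269 283 204 239 front edge in tool [-4.8 -1.9 27.3]
```

Emit:
{"op": "apply_moves", "data": {"deltas": [[0.003, -0.0016, 0.01, 0, -0.3], [0.003, -0.0016, 0.025, 0, -0.3], [0.003, -0.0016, 0.04, 0, -0.3], [0.003, -0.0016, 0.05, 0, -0.3], [0.003, -0.0016, 0.053, 0, -0.3]], "grip_force": 6}}

```text
time_s: 3.2
ee_pos: [448.8, 131.6, 171.4]
ee_rot: [-179.9, 0.1, 81.3]
force: [0.2, 0.4, 0.4]
gripper_width: 32.0
gripper_force: 0.0
```

Emit:
{"op": "apply_moves", "data": {"deltas": [[0, 0, 0, 0, -0.5], [0, 0, 0, 0, -0.5], [0, 0, 0, 0, -0.5], [0, 0, 0, 0, -0.55], [0, 0, 0, 0, -0.6]]}}

```text
time_s: 3.7
ee_pos: [449.9, 131.7, 173.3]
ee_rot: [180.0, -0.0, 81.3]
force: [0.4, 0.1, 0.0]
gripper_width: 18.4
gripper_force: 0.0
```

Run:
```python
from h import *
s,f=look();hsv=cv2.cvtColor(f,cv2.COLOR_BGR2HSV)
m=cv2.inRange(hsv,(100,105,60),(130,255,255))
cv2.imwrite('pics/w3z.png',cv2.resize(f[140:320,180:380],None,fx=3,fy=3,interpolation=cv2.INTER_CUBIC))
print(s['ee_pos'],s['ee_rot'],s['force'],s['gripper_width'])
for v in range(190,290,6):
    x=np.nonzero(m[v,240:320])[0]+240
    if len(x):print(v,x.min(),x.max())
```

```text
[449.88953851 131.69479172 173.28203806] [ 1.79955126e+02 -1.51281326e-02  8.12905838e+01] [0.3757815  0.08762575 0.0186062 ] 18.401291998120957
220 266 291
226 263 294
232 264 294
238 263 294
244 263 294
250 266 290
256 268 288
262 269 288
```

View pics/w3z.png

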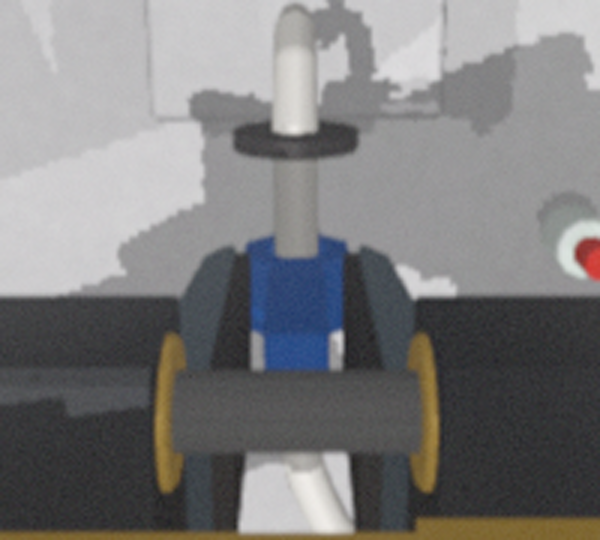

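The fin sits centred between the fingers (columns 265–328 of the crop), so I'll close on it and lift 2 mm.

Emit:
{"op": "apply_moves", "data": {"deltas": [[0, 0, 0, 0, -0.8], [0, 0, 0, 0, -0.9], [0, 0, 0, 0, -1], [0, 0, 0, 0, -1], [0, 0, 0, 0, -1]], "grip_force": 15}}

```text
time_s: 4.25
ee_pos: [449.8, 131.6, 173.0]
ee_rot: [180.0, 0.0, 81.3]
force: [-0.2, -0.5, 1.0]
gripper_width: 12.2
gripper_force: 15.0
```

Emit:
{"op": "apply_moves", "data": {"deltas": [[0, 0, -0.001, 0, -1], [0, 0, -0.002, 0, -1], [0, 0, -0.002, 0, -1], [0, 0, -0.002, 0, -1]]}}

```text
time_s: 4.65
ee_pos: [449.6, 131.6, 174.8]
ee_rot: [-180.0, 0.0, 81.3]
force: [0.4, -0.3, -2.6]
gripper_width: 11.8
gripper_force: 15.0
```

```bash
cat >> h.py <<'E'
# rod path, world; angle th from -y toward +x
V0=np.array([450.0,132.0]); th=np.radians([-8.7,37.5,-10.8]); V1=np.array([441.6,75.0]); V2=np.array([501.1,-2.7])
def path(n=4000):
    d=[np.array([np.sin(t),-np.cos(t)]) for t in th]
    pts=[];q=[]
    def seg(a,b,t):
        k=max(int(np.linalg.norm(b-a)*5),2)
        for f in np.linspace(0,1,k,endpoint=False): pts.append(a+(b-a)*f);q.append(t)
    def arc(V,i):
        D=th[i+1]-th[i];T=50*np.tan(abs(D)/2)
        a=V-d[i]*T;sg=np.sign(D)
        k=int(50*abs(D)*5)
        c=a+50*sg*np.array([np.cos(th[i]),np.sin(th[i])])
        for f in np.linspace(0,1,k,endpoint=False):
            t=th[i]+D*f;pts.append(c-50*sg*np.array([np.cos(t),np.sin(t)]));q.append(t)
        return V+d[i+1]*T,a
    T1=50*np.tan(abs(th[1]-th[0])/2);T2=50*np.tan(abs(th[2]-th[1])/2)
    seg(V0,V1-d[0]*T1,th[0]);e1,_=arc(V1,0);seg(e1,V2-d[1]*T2,th[1]);e2,_=arc(V2,1);seg(e2,V2+d[2]*115,th[2])
    P=np.array(pts);q=np.degrees(q);s=np.r_[0,np.cumsum(np.linalg.norm(np.diff(P,axis=0),axis=1))]
    return s,P,q   # tool yaw = 90+q
def rows(c,yaw,S):
    s,P,q=path();Rt=rot([180,0,yaw]);out=[]
    for a in S:
        i=np.searchsorted(s,a);dw=np.r_[P[i]-c,0]
        t=Rt.T@dw;out.append([round(t[0]/1e3,4),round(t[1]/1e3,4),0,round(-np.radians(90+q[i]-yaw),3),-1])
    return out
E
python3 - <<'E'
from h import *
s,P,q=path()
for a in range(0,int(s[-1]),10): i=np.searchsorted(s,a);print(a,P[i].round(1),q[i].round(1),end='; ')
print();print(rows(np.array([450.0,132.0]),81.3,[6,14,22,30,38]))
print(env.state()['force'],env.state()['ee_pos'],env.state()['torque'])
E
```

```text
0 [450. 132.] -8.7; 10 [448.6 122.1] -8.7; 20 [447.1 112.2] -8.7; 30 [445.7 102.2] -8.7; 40 [444.4  92.3] -4.3; 50 [444.6  82.3] 7.2; 60 [446.9  72.5] 18.7; 70 [451.   63.4] 30.1; 80 [456.7  55.4] 37.5; 90 [462.7  47.4] 37.5; 100 [468.8  39.4] 37.5; 110 [474.9  31.5] 37.5; 120 [481.   23.5] 37.5; 130 [487.1  15.6] 37.5; 140 [492.5   7.1] 26.7; 150 [496.   -2.3] 15.2; 160 [497.7 -11.9] 3.9; 170 [497.3 -21.9] -7.6; 180 [495.5 -31.8] -10.8; 190 [493.7 -41.6] -10.8; 200 [491.8 -51.5] -10.8; 210 [489.9 -61.3] -10.8; 220 [488.  -71.2] -10.8; 230 [486.2 -81. ] -10.8; 240 [484.3 -90.7] -10.8; 250 [ 482.4 -100.5] -10.8; 260 [ 480.6 -110.3] -10.8; 
[[np.float64(-0.006), np.float64(0.0001), 0, np.float64(-0.0), -1], [np.float64(-0.014), np.float64(0.0001), 0, np.float64(-0.0), -1], [np.float64(-0.0221), np.float64(0.0002), 0, np.float64(-0.0), -1], [np.float64(-0.0301), np.float64(0.0003), 0, np.float64(-0.0), -1], [np.float64(-0.0381), np.float64(0.0004), 0, np.float64(-0.036), -1]]
[ 0.36601222 -0.33730656 -2.57012   ] [449.59241462 131.60703563 174.80531315] [-0.02716095 -0.07053789  0.0058102 ]
```

Emit:
{"op": "apply_moves", "data": {"deltas": [[-0.005, 0, 0.0005, 0, -1], [-0.011, 0.0, 0.0005, 0, -1], [-0.018, 0.0001, 0.0005, 0, -1], [-0.025, 0.0002, 0.0005, 0, -1], [-0.03, 0.0003, 0.0005, 0, -1]]}}

```text
time_s: 5.15
ee_pos: [445.3, 101.1, 174.4]
ee_rot: [-180.0, 0.0, 81.3]
force: [0.0, -0.1, -1.3]
gripper_width: 12.2
gripper_force: 15.0
```

Run:
```python
from h import *
s=env.state();print(s['force'],s['torque'],s['ee_pos'],s['ee_rot'])
c=np.array([449.71,131.63])+rot([180,0,81.3])[:2,:2]@[-30,.3];print(c)
print([list(map(float,r)) for r in rows(c,81.3,[36,42,48,54,60])])
```

```text
[ 0.04740822 -0.06285802 -1.2791008 ] [-0.02630548 -0.11832196 -0.06153822] [445.2502644  101.11203991 174.44277002] [-1.79998346e+02  1.15296662e-02  8.12555513e+01]
[445.46872356 101.92980515]
[[-0.0057, 0.0002, 0.0, -0.0, -1.0], [-0.0117, 0.0006, 0.0, -0.116, -1.0], [-0.0176, 0.0016, 0.0, -0.237, -1.0], [-0.0234, 0.0034, 0.0, -0.357, -1.0], [-0.0289, 0.0058, 0.0, -0.477, -1.0]]
```

Emit:
{"op": "apply_moves", "data": {"deltas": [[-0.0047, 0.0001, 0, 0, -1], [-0.0097, 0.0004, 0, -0.076, -1], [-0.0147, 0.0011, 0, -0.177, -1], [-0.0194, 0.0021, 0, -0.276, -1], [-0.0234, 0.0034, 0, -0.357, -1]]}}

```text
time_s: 5.65
ee_pos: [445.2, 77.9, 174.5]
ee_rot: [180.0, 0.0, 101.9]
force: [-0.3, -0.5, -1.6]
gripper_width: 12.0
gripper_force: 15.0
```

```bash
cat > st.py <<'E'
from h import *
import sys
# args: cmd x y yaw, s list
s=env.state();y=s['ee_rot'][2]
print('F',s['force'].round(1),'in tool',(rot(s['ee_rot']).T@s['force']).round(1),'M',s['torque'].round(2),s['ee_pos'].round(1),s['ee_rot'].round(1))
a=list(map(float,sys.argv[1:6])) # prev cmd x y yaw, tx ty(mm)
r=float(sys.argv[6])
c=np.array(a[:2])+rot([180,0,a[2]])[:2,:2]@a[3:5];yaw=a[2]-np.degrees(r)
print('cmd',c.round(2),round(yaw,2))
for q in rows(c,yaw,list(map(float,sys.argv[7:]))): print([float(v) for v in q])
E
python3 st.py 445.47 101.93 81.3 -23.4 3.4 -.357 59 64 69 74 80
```

```text
F [-0.3 -0.5 -1.6] in tool [-0.5 -0.4  1.6] M [-0.   -0.12  0.04] [445.2  77.9 174.5] [180.    0.  101.9]
cmd [445.29  78.28] 101.75
[-0.005, 0.0003, 0.0, -0.1, -1.0]
[-0.0099, 0.001, 0.0, -0.201, -1.0]
[-0.0148, 0.0023, 0.0, -0.301, -1.0]
[-0.0195, 0.004, 0.0, -0.401, -1.0]
[-0.0247, 0.0065, 0.0, -0.449, -1.0]
```

Emit:
{"op": "apply_moves", "data": {"deltas": [[-0.005, 0.0003, 0, -0.1, -1], [-0.0099, 0.001, 0, -0.2, -1], [-0.0148, 0.0023, 0, -0.3, -1], [-0.0195, 0.004, 0, -0.4, -1], [-0.0247, 0.0065, 0, -0.449, -1]]}}

```text
time_s: 6.15
ee_pos: [456.6, 55.1, 174.4]
ee_rot: [-180.0, 0.0, 127.6]
force: [0.1, 0.1, -0.7]
gripper_width: 12.0
gripper_force: 15.0
```

```bash
python3 st.py 445.29 78.28 101.75 -24.7 6.5 -.449 86 93 100 106 111
python3 - <<'E'
from h import *
s,f=look()
cv2.imwrite('pics/w4.png',f);np.save('w4.npy',[s['ee_pos'],s['ee_rot']])
E
```

```text
F [ 0.1  0.1 -0.7] in tool [0.  0.2 0.7] M [ 0.03 -0.16 -0.02] [456.6  55.1 174.4] [-180.     0.   127.6]
cmd [456.68  55.42] 127.48
[-0.006, -0.0001, 0.0, -0.0, -1.0]
[-0.013, -0.0001, 0.0, -0.0, -1.0]
[-0.0201, -0.0001, 0.0, -0.0, -1.0]
[-0.0261, -0.0001, 0.0, -0.0, -1.0]
[-0.0311, -0.0001, 0.0, -0.0, -1.0]
```

View pics/w4.png

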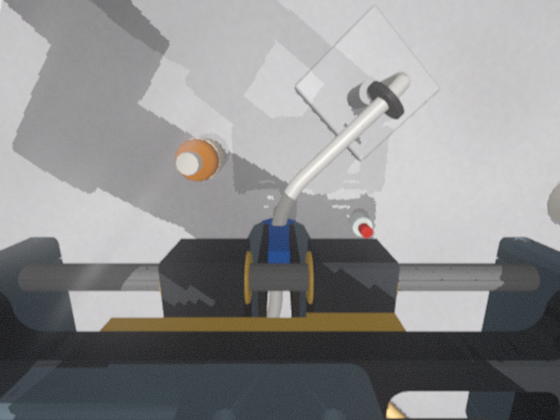

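The picture shows the collar gripped at (278,240), round the first bend, with the rod leaving the jaws at (275,305). Forces are near zero.

Emit:
{"op": "apply_moves", "data": {"deltas": [[-0.006, 0, 0, 0, -1], [-0.013, 0, 0, 0, -1], [-0.02, 0, 0, 0, -1], [-0.026, 0, 0, 0, -1], [-0.031, 0, 0, 0, -1]]}}

```text
time_s: 6.7
ee_pos: [475.9, 30.4, 174.4]
ee_rot: [-180.0, 0.0, 127.4]
force: [0.2, 0.5, -1.2]
gripper_width: 11.8
gripper_force: 15.0
```

```bash
python3 st.py 456.68 55.42 127.48 -31 0 0 117 122 127 131 135
```

```text
F [ 0.2  0.5 -1.2] in tool [0.3 0.5 1.2] M [ 0.01 -0.09  0.01] [475.9  30.4 174.4] [-180.     0.   127.4]
cmd [475.54  30.82] 127.48
[-0.0061, -0.0001, 0.0, -0.0, -1.0]
[-0.0111, -0.0001, 0.0, -0.0, -1.0]
[-0.0161, -0.0001, 0.0, -0.0, -1.0]
[-0.0201, -0.0001, 0.0, 0.008, -1.0]
[-0.0241, -0.0003, 0.0, 0.088, -1.0]
```

Emit:
{"op": "apply_moves", "data": {"deltas": [[-0.005, 0, 0, 0, -1], [-0.01, 0, 0, 0, -1], [-0.015, 0, 0, 0, -1], [-0.02, -0.0001, 0, 0.008, -1], [-0.0241, -0.0003, 0, 0.088, -1]]}}

```text
time_s: 7.2
ee_pos: [489.2, 11.4, 174.1]
ee_rot: [-179.9, -0.1, 122.3]
force: [-1.8, -0.1, -0.7]
gripper_width: 12.1
gripper_force: 15.0
```

```bash
python3 st.py 475.54 30.82 127.48 -24.1 -.3 .088 139 143 147 151 155
```

```text
F [-1.8 -0.1 -0.7] in tool [ 0.9 -1.6  0.7] M [ 0.08  0.45 -0.07] [489.2  11.4 174.1] [-1.799e+02 -1.000e-01  1.223e+02]
cmd [489.97  11.51] 122.44
[-0.0041, -0.0002, 0.0, 0.08, -1.0]
[-0.008, -0.0007, 0.0, 0.161, -1.0]
[-0.012, -0.0015, 0.0, 0.241, -1.0]
[-0.0158, -0.0026, 0.0, 0.321, -1.0]
[-0.0194, -0.0039, 0.0, 0.397, -1.0]
```

Emit:
{"op": "apply_moves", "data": {"deltas": [[-0.0035, -0.0012, 0, 0.11, -1], [-0.007, -0.0018, 0, 0.19, -1], [-0.0105, -0.0025, 0, 0.26, -1]]}}

```text
time_s: 7.5
ee_pos: [493.5, 1.0, 174.4]
ee_rot: [-180.0, 0.0, 107.3]
force: [-0.9, -0.5, -1.0]
gripper_width: 11.9
gripper_force: 15.0
```

```bash
python3 st.py 489.97 11.51 122.44 -10.5 -2.5 .26 150 154 158 162 166
```

```text
F [-0.9 -0.5 -1. ] in tool [-0.2 -1.   1. ] M [-0.07  0.11 -0.05] [493.5   1.  174.4] [-180.     0.   107.3]
cmd [493.49   1.31] 107.54
[-0.0042, 0.0014, 0.0, 0.041, -1.0]
[-0.008, 0.0011, 0.0, 0.117, -1.0]
[-0.0119, 0.0004, 0.0, 0.198, -1.0]
[-0.0158, -0.0005, 0.0, 0.278, -1.0]
[-0.0196, -0.0018, 0.0, 0.358, -1.0]
```

Emit:
{"op": "apply_moves", "data": {"deltas": [[-0.004, -0.0004, 0, 0.07, -1], [-0.0078, -0.0008, 0, 0.145, -1], [-0.0116, -0.0015, 0, 0.22, -1], [-0.0154, -0.0025, 0, 0.3, -1]]}}

```text
time_s: 7.9
ee_pos: [496.3, -14.4, 174.5]
ee_rot: [179.9, 0.0, 90.1]
force: [-0.5, -0.4, -0.7]
gripper_width: 11.7
gripper_force: 15.0
```

```bash
python3 st.py 493.49 1.31 107.54 -15.4 -2.5 .3 166 170 174 178 182
```

```text
F [-0.5 -0.4 -0.7] in tool [-0.4 -0.5  0.7] M [-0.06 -0.11  0.01] [496.3 -14.4 174.5] [179.9   0.   90.1]
cmd [495.75 -14.13] 90.35
[-0.0038, 0.0019, 0.0, 0.058, -1.0]
[-0.0078, 0.0016, 0.0, 0.138, -1.0]
[-0.0118, 0.0009, 0.0, 0.195, -1.0]
[-0.0157, 0.0001, 0.0, 0.195, -1.0]
[-0.0196, -0.0007, 0.0, 0.195, -1.0]
```

Emit:
{"op": "apply_moves", "data": {"deltas": [[-0.0038, -0.0001, 0, 0.07, -1], [-0.0078, -0.0004, 0, 0.145, -1], [-0.0118, -0.001, 0, 0.195, -1], [-0.0157, -0.0018, 0, 0.195, -1]]}}

```text
time_s: 8.3
ee_pos: [494.5, -30.2, 174.6]
ee_rot: [179.9, 0.0, 79.2]
force: [0.1, -0.8, -0.4]
gripper_width: 12.1
gripper_force: 15.0
```

```bash
python3 st.py 495.75 -14.13 90.35 -15.7 -1.8 .195 182 186 190 194 198
python3 - <<'E'
from h import *
s,f=look()
cv2.imwrite('pics/w5.png',f[:, :]);np.save('w5.npy',[s['ee_pos'],s['ee_rot']])
E
```

```text
F [ 0.1 -0.8 -0.4] in tool [-0.8  0.3  0.4] M [-0.06 -0.03  0.02] [494.5 -30.2 174.6] [179.9   0.   79.2]
cmd [494.05 -29.84] 79.18
[-0.0037, 0.0018, 0.0, -0.0, -1.0]
[-0.0077, 0.0018, 0.0, -0.0, -1.0]
[-0.0117, 0.0018, 0.0, -0.0, -1.0]
[-0.0157, 0.0018, 0.0, -0.0, -1.0]
[-0.0197, 0.0019, 0.0, -0.0, -1.0]
```

View pics/w5.png

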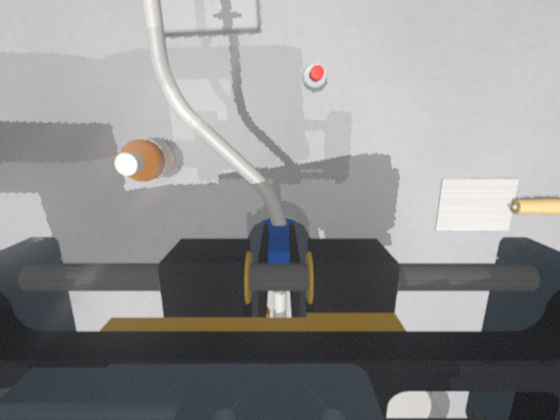

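The second corner is passed; the rod runs straight ahead below the jaws at (280,300). Next is the last leg.

Emit:
{"op": "apply_moves", "data": {"deltas": [[-0.004, 0.0003, 0, 0, -1], [-0.009, 0.0006, 0, 0, -1], [-0.014, 0.0008, 0, 0, -1], [-0.019, 0.0008, 0, 0, -1], [-0.024, 0.0008, 0, 0, -1]]}}

```text
time_s: 8.85
ee_pos: [490.2, -54.0, 174.4]
ee_rot: [180.0, 0.0, 79.2]
force: [0.4, -0.5, -0.9]
gripper_width: 12.2
gripper_force: 15.0
```

```bash
python3 st.py 494.05 -29.84 79.18 -24 .8 0 210 215 220
```

```text
F [ 0.4 -0.5 -0.9] in tool [-0.4  0.5  0.9] M [-0.05 -0.12 -0.04] [490.2 -54.  174.4] [180.    0.   79.2]
cmd [490.33 -53.56] 79.18
[-0.0077, 0.0011, 0.0, -0.0, -1.0]
[-0.0127, 0.0011, 0.0, -0.0, -1.0]
[-0.0177, 0.0011, 0.0, -0.0, -1.0]
```

Emit:
{"op": "apply_moves", "data": {"deltas": [[-0.004, 0.0002, 0, 0, -1], [-0.008, 0.0003, 0, 0, -1], [-0.012, 0.0004, 0, 0, -1], [-0.016, 0.0005, 0, 0, -1], [-0.02, 0.0005, 0, 0, -1]]}}

```text
time_s: 9.35
ee_pos: [487.0, -73.6, 174.4]
ee_rot: [180.0, 0.0, 79.2]
force: [-0.8, -0.9, -1.2]
gripper_width: 11.9
gripper_force: 15.0
```

```bash
python3 st.py 490.33 -53.56 79.18 -20 .5 0 230 240
python3 - <<'E'
from h import *
s,f=look()
cv2.imwrite('pics/w6.png',cv2.resize(f[190:330,200:360],None,fx=4,fy=4,interpolation=cv2.INTER_CUBIC))
t=cams.grab_frame('scene');cv2.imwrite('pics/s6.png',cv2.resize(t[120:230,180:380],None,fx=4,fy=4,interpolation=cv2.INTER_CUBIC))
E
```

```text
F [-0.8 -0.9 -1.2] in tool [-1.  -0.6  1.2] M [-0.02 -0.06 -0.08] [487.  -73.6 174.4] [180.    0.   79.2]
cmd [487.07 -73.3 ] 79.18
[-0.0078, 0.0006, 0.0, -0.0, -1.0]
[-0.0176, 0.0006, 0.0, -0.0, -1.0]
```

View pics/w6.png

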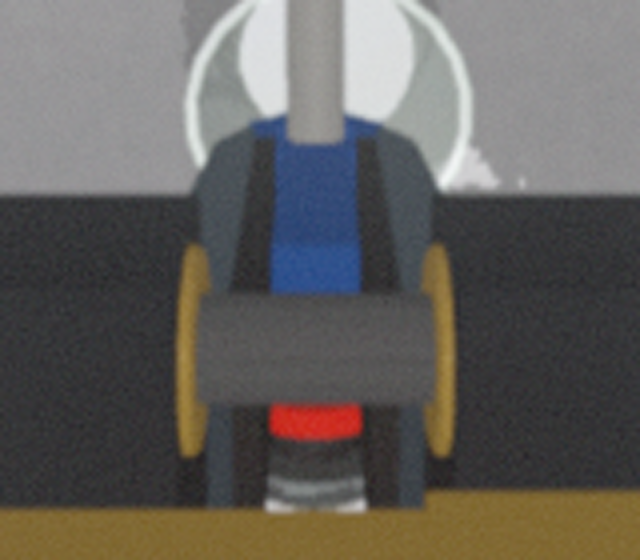

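The rod (X≈316) enters the collar centrally and the buffer (316,420) is straight ahead. I'll advance in small steps with force checks.

Emit:
{"op": "apply_moves", "data": {"deltas": [[-0.002, 0, 0, 0, -1], [-0.004, 0, 0, 0, -1], [-0.006, 0, 0, 0, -1], [-0.008, 0, 0, 0, -1], [-0.01, 0, 0, 0, -1]]}}

```text
time_s: 9.95
ee_pos: [486.1, -82.6, 174.7]
ee_rot: [179.9, -0.1, 79.1]
force: [2.9, 5.0, 0.1]
gripper_width: 12.0
gripper_force: 15.0
```

Emit:
{"op": "apply_moves", "data": {"deltas": [[-0.0015, 0, 0, 0, -1], [-0.003, 0, 0, 0, -1], [-0.0045, 0, 0, 0, -1], [-0.006, 0, 0, 0, -1]]}}

```text
time_s: 10.35
ee_pos: [485.0, -89.2, 174.9]
ee_rot: [179.8, 0.0, 79.2]
force: [2.9, 1.5, -0.1]
gripper_width: 11.7
gripper_force: 15.0
```

Emit:
{"op": "apply_moves", "data": {"deltas": [[-0.0015, 0, 0, 0, -1], [-0.003, 0, 0, 0, -1], [-0.0045, 0, 0, 0, -1], [-0.006, 0, 0, 0, -1]]}}

```text
time_s: 10.75
ee_pos: [483.2, -95.1, 174.5]
ee_rot: [180.0, 0.0, 79.2]
force: [3.1, 0.9, -1.1]
gripper_width: 12.2
gripper_force: 15.0
```

Emit:
{"op": "apply_moves", "data": {"deltas": [[-0.001, 0, 0, 0, -1], [-0.002, 0, 0, 0, -1], [-0.003, 0, 0, 0, -1], [-0.003, 0, 0, 0, -1]]}}

```text
time_s: 11.15
ee_pos: [482.4, -98.1, 174.5]
ee_rot: [180.0, 0.0, 79.2]
force: [4.0, 0.9, -0.2]
gripper_width: 11.8
gripper_force: 15.0
```

Emit:
{"op": "apply_moves", "data": {"deltas": [[-0.001, 0, 0, 0, -1], [-0.002, 0, 0, 0, -1], [-0.002, 0, 0, 0, -1]]}}

```text
time_s: 11.45
ee_pos: [481.9, -100.0, 174.4]
ee_rot: [180.0, 0.0, 79.2]
force: [4.1, 1.6, -0.4]
gripper_width: 12.0
gripper_force: 15.0
```

Emit:
{"op": "apply_moves", "data": {"deltas": [[-0.001, 0, 0, 0, -1], [-0.0015, 0, 0, 0, -1], [-0.0015, 0, 0, 0, -1]]}}

```text
time_s: 11.75
ee_pos: [481.7, -101.3, 174.4]
ee_rot: [180.0, 0.0, 79.2]
force: [4.2, 0.9, -1.2]
gripper_width: 12.0
gripper_force: 15.0
```

Emit:
{"op": "apply_moves", "data": {"deltas": [[-0.001, 0, 0, 0, -1], [-0.002, 0, 0, 0, -1], [-0.002, 0, 0, 0, -1]]}}

```text
time_s: 12.05
ee_pos: [481.3, -103.2, 174.4]
ee_rot: [180.0, -0.0, 79.2]
force: [3.2, 2.2, -1.2]
gripper_width: 12.1
gripper_force: 15.0
```

Emit:
{"op": "apply_moves", "data": {"deltas": [[-0.001, 0, 0, 0, -1], [-0.0015, 0, 0, 0, -1], [-0.0015, 0, 0, 0, -1]]}}

```text
time_s: 12.35
ee_pos: [481.0, -104.5, 174.4]
ee_rot: [180.0, -0.0, 79.2]
force: [5.1, 2.3, -1.0]
gripper_width: 11.7
gripper_force: 15.0
```

Emit:
{"op": "apply_moves", "data": {"deltas": [[-0.0005, 0, 0, 0, -1], [-0.001, 0, 0, 0, -1], [-0.001, 0, 0, 0, -1], [-0.001, 0, 0, 0, -1]]}}

```text
time_s: 12.75
ee_pos: [480.6, -106.2, 174.4]
ee_rot: [-180.0, 0.1, 79.2]
force: [3.3, -0.9, -1.0]
gripper_width: 11.8
gripper_force: 15.0
```

Emit:
{"op": "apply_moves", "data": {"deltas": [[0, 0, 0, 0, -1], [0, 0, 0, 0, -1]]}}

```text
time_s: 12.95
ee_pos: [480.6, -106.1, 174.4]
ee_rot: [-180.0, 0.1, 79.2]
force: [2.6, -1.0, -1.3]
gripper_width: 11.7
gripper_force: 15.0
```

Run:
```python
from h import *
for i in range(3):
    s=env.state();print((rot(s['ee_rot']).T@s['force']).round(1),s['ee_pos'].round(1));f=cams.grab_frame('scene')
s,w=look()
a=cv2.resize(f[150:200,210:290],None,fx=5,fy=5,interpolation=cv2.INTER_CUBIC)
b=cv2.resize(w[190:330,200:360],None,fx=2.5,fy=2.5,interpolation=cv2.INTER_CUBIC)
h=350;o=np.zeros((h,800,3),np.uint8);o[:250,:400]=a;o[:350,400:800]=b
cv2.imwrite('pics/c7.png',o)
```

```text
[-0.5  2.8  1.3] [ 480.6 -106.1  174.4]
[-1.1  2.2  2.6] [ 480.6 -106.1  174.4]
[-1.3  2.1  1.5] [ 480.6 -106.1  174.4]
```

View pics/c7.png

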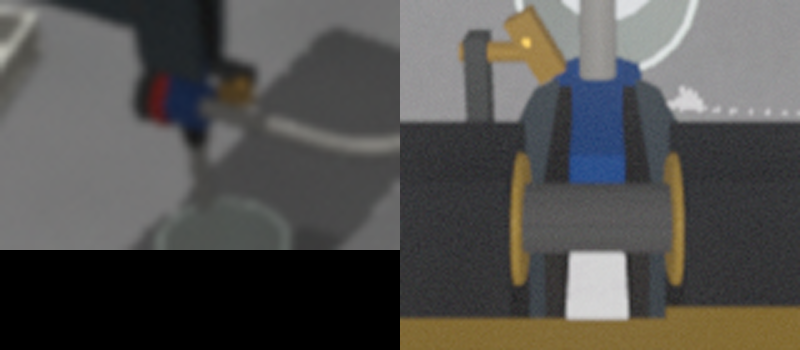

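The wrist crop shows the brass wedge tip (562,80) now behind the collar's rear edge, so it looks snapped out. I'll nudge slightly further to be sure, then lower the collar onto the rod.

Emit:
{"op": "apply_moves", "data": {"deltas": [[-0.0004, 0, 0, 0, -1], [-0.0008, 0, 0, 0, -1], [-0.0008, 0, 0, 0, -1], [-0.0008, 0, 0, 0, -1]]}}

```text
time_s: 13.55
ee_pos: [480.6, -106.3, 174.4]
ee_rot: [-180.0, -0.0, 79.2]
force: [2.4, -0.2, -1.1]
gripper_width: 11.8
gripper_force: 15.0
```

Run:
```python
from h import *
s=env.state();print((rot(s['ee_rot']).T@s['force']).round(1),s['ee_pos'].round(1))
s,w=look();cv2.imwrite('pics/w8.png',cv2.resize(w[180:260,200:320],None,fx=5,fy=5,interpolation=cv2.INTER_CUBIC))
```

```text
[0.3 2.4 1.1] [ 480.6 -106.3  174.4]
```

```bash
cat > catch.py <<'E'
from h import *
s,w=look();C=cam('wrist',s);hsv=cv2.cvtColor(w,cv2.COLOR_BGR2HSV)
m=cv2.inRange(hsv,(12,90,80),(32,255,255));m[:175]=0;m[245:]=0;m[:,:215]=0;m[:,300:]=0
n,l,st,_=cv2.connectedComponentsWithStats(m);k=1+np.argmax(st[1:,4]);m=(l==k)
Rt=rot(s['ee_rot'])
def T(uv,z): return (Rt.T@(ray(C,uv,z)-s['ee_pos']).T).T.round(1)
for v in range(st[k,1],st[k,1]+st[k,3],3):
    x=np.nonzero(m[v])[0];print(v,x.min(),x.max(),T([(x.min(),v),(x.max()+1,v)],152)[:,:2].tolist())
g=cv2.cvtColor(w,cv2.COLOR_BGR2GRAY);print('rod row 195',g[195,262:296].tolist(),T([(278.5,195)],150))
b=cv2.inRange(hsv,(100,105,40),(130,255,255));
for v in (202,206,210,214): x=np.nonzero(b[v,240:320])[0]+240;print('blue',v,(x.min(),x.max(),T([(x.min(),v),(x.max()+1,v)],152)[:,:2].tolist()) if len(x) else '')
print(s['ee_pos'],(Rt.T@s['force']).round(1),s['gripper_width'])
E
python3 catch.py
```

```text
193 250 252 [[30.3, -19.2], [30.3, -17.2]]
196 245 254 [[28.2, -22.6], [28.2, -15.9]]
199 242 256 [[26.2, -24.7], [26.2, -14.6]]
202 243 258 [[24.1, -24.1], [24.1, -13.3]]
205 245 260 [[22.0, -22.8], [22.0, -11.9]]
208 235 262 [[19.9, -29.6], [19.9, -10.6]]
211 235 263 [[17.8, -29.7], [17.8, -10.0]]
214 235 265 [[15.6, -29.8], [15.6, -8.6]]
217 253 264 [[13.5, -17.6], [13.5, -9.3]]
220 255 260 [[11.4, -16.2], [11.4, -12.1]]
rod row 195 [152, 151, 152, 149, 152, 150, 156, 166, 178, 175, 150, 140, 146, 145, 148, 150, 154, 155, 152, 151, 148, 145, 145, 152, 189, 218, 221, 222, 216, 209, 201, 191, 175, 165] [[28.5 -0.1 24.4]]
blue 202 
blue 206 
blue 210 
blue 214 (np.int64(268), np.int64(288), [[15.6, -7.2], [15.6, 7.1]])
[ 480.58397479 -106.28368502  174.38178522] [-0.2  1.8  1. ] 12.042221549733155
```

The wedge tip is 8–9 mm from the rod axis, where 12 mm or more would mean it is held aside, so the catch is out. I'll lower and release.

Emit:
{"op": "apply_moves", "data": {"deltas": [[0, 0, 0.0005, 0, -1], [0, 0, 0.001, 0, -1], [0, 0, 0.0015, 0, -1], [0, 0, 0.0015, 0, -1]]}}

```text
time_s: 14.05
ee_pos: [480.7, -106.4, 173.2]
ee_rot: [180.0, -0.0, 79.2]
force: [1.5, 0.5, 1.3]
gripper_width: 12.0
gripper_force: 15.0
```

Emit:
{"op": "apply_moves", "data": {"deltas": [[0, 0, 0, 0, -0.85], [0, 0, 0, 0, -0.7], [0, 0, 0, 0, -0.6], [0, 0, 0, 0, -0.6], [0, 0, 0, 0, -0.6]]}}

```text
time_s: 14.55
ee_pos: [480.2, -106.4, 172.6]
ee_rot: [-179.9, 0.0, 79.2]
force: [0.8, 0.3, 0.7]
gripper_width: 18.8
gripper_force: 0.0
```

```bash
python3 catch.py
```

```text
193 252 254 [[30.7, -17.7], [30.7, -15.7]]
196 248 256 [[28.6, -20.4], [28.6, -14.4]]
199 245 258 [[26.6, -22.5], [26.6, -13.1]]
202 245 260 [[24.5, -22.5], [24.5, -11.8]]
205 247 262 [[22.4, -21.2], [22.4, -10.5]]
208 235 264 [[20.4, -29.4], [20.4, -9.2]]
211 235 265 [[18.3, -29.5], [18.3, -8.5]]
214 235 267 [[16.2, -29.5], [16.2, -7.2]]
217 255 267 [[14.0, -16.0], [14.0, -7.2]]
220 256 263 [[11.9, -15.4], [11.9, -9.9]]
rod row 195 [152, 151, 151, 150, 153, 152, 155, 160, 183, 190, 163, 144, 145, 146, 147, 150, 155, 154, 154, 153, 150, 147, 144, 143, 169, 213, 223, 223, 220, 217, 211, 198, 179, 171] [[28.9 -0.1 22.6]]
blue 202 
blue 206 
blue 210 
blue 214 (np.int64(288), np.int64(288), [[16.2, 6.4], [16.2, 7.0]])
[ 480.20393111 -106.44209156  172.58810761] [ 0.4  0.7 -0.8] 18.751108260419507
```

Catch tip is now 7.5 mm from the axis, exactly its "out" position. I'll retreat straight up.

Emit:
{"op": "apply_moves", "data": {"deltas": [[0, 0, 0, 0, -0.4], [0, 0, 0, 0, -0.4], [0, 0, -0.01, 0, -0.4], [0, 0, -0.025, 0, -0.4], [0, 0, -0.04, 0, -0.4]]}}

```text
time_s: 15.1
ee_pos: [480.7, -106.5, 214.0]
ee_rot: [180.0, 0.0, 79.2]
force: [0.2, -0.0, 0.4]
gripper_width: 27.4
gripper_force: 0.0
```

Emit:
{"op": "apply_moves", "data": {"deltas": [[0, 0, -0.02, 0, -0.4], [0.015, 0, -0.05, 0, -0.4], [0.03, 0, -0.07, 0, -0.4], [0.03, 0, -0.07, 0, -0.4], [0.03, 0, -0.07, 0, -0.4]]}}

```text
time_s: 15.6
ee_pos: [486.1, -77.1, 283.1]
ee_rot: [180.0, 0.0, 79.2]
force: [-0.1, 0.2, -0.4]
gripper_width: 27.5
gripper_force: 0.0
```

Run:
```python
from h import *
s,w=look();C=cam('wrist',s);hsv=cv2.cvtColor(w,cv2.COLOR_BGR2HSV);print(s['ee_pos'],s['force'],s['gripper_width'])
Rt=rot([180,0,79.2])
for n,lo,hi,z in(('blue',(100,105,40),(130,255,255),199),('brass',(12,90,80),(32,255,255),152),('red',(0,150,60),(8,255,255),150)):
    m=cv2.inRange(hsv,lo,hi);k,l,st,c=cv2.connectedComponentsWithStats(m)
    for i in np.argsort(-st[1:,4])[:4]+1:
        if st[i,4]<25: continue
        x,y,ww,h,a=st[i];P=ray(C,[(x,y),(x+ww,y+h),c[i]],z)[:,:2]
        print(n,st[i].tolist(),P.round(1).tolist())
np.save('w9.npy',[s['ee_pos'],s['ee_rot']]);cv2.imwrite('pics/w9.png',w)
o=cv2.imread('pics/top0.png');t=cams.grab_frame('top');d=cv2.absdiff(o,t).max(2)
for n,(u,v) in dict(amber=(255,264),vial=(242,204),jar=(188,145),jug=(393,190),ring=(162,265),spat=(300,143),beaker=(290,218)).items(): print(n,d[v-12:v+12,u-12:u+12].mean().round(1))
```

```text
[486.11164816 -77.11838663 283.06799979] [-0.12696757  0.18434983 -0.4057881 ] 27.475171155593355
blue [269, 214, 21, 34, 526] [[477.4, -77.6], [490.1, -113.5], [483.2, -93.9]]
brass [133, 312, 304, 20, 4720] [[293.8, -177.7], [642.1, -272.3], [474.9, -228.0]]
brass [162, 101, 27, 32, 414] [[393.8, 40.6], [411.5, 6.6], [404.3, 23.4]]
brass [215, 251, 13, 54, 407] [[406.5, -121.1], [405.0, -189.6], [403.8, -153.7]]
brass [330, 251, 13, 53, 404] [[531.3, -145.0], [536.6, -213.5], [534.7, -178.9]]
red [303, 44, 8, 10, 42] [[536.6, 64.7], [542.5, 55.0], [539.9, 60.7]]
red [286, 233, 6, 7, 31] [[487.2, -115.8], [492.3, -125.1], [489.1, -120.1]]
red [266, 231, 5, 9, 25] [[466.2, -109.4], [469.5, -120.7], [466.9, -114.6]]
amber 10.8
vial 4.4
jar 1.9
jug 1.9
ring 1.8
spat 2.1
beaker 36.5
```

Run:
```python
from h import *
w=cv2.imread('pics/w9.png');p,r=np.load('w9.npy');C=cam('wrist',dict(ee_pos=p,ee_rot=r));hsv=cv2.cvtColor(w,cv2.COLOR_BGR2HSV)
m=cv2.inRange(hsv,(12,70,60),(34,255,255))[185:235,225:300];b=cv2.inRange(hsv,(100,90,40),(130,255,255))[185:235,225:300]
Rt=rot(r)
for v in range(0,50,2):
    x=np.nonzero(m[v])[0]+225;y=np.nonzero(b[v])[0]+225;o=[v+185]
    if len(x): o+=['brass',x.min(),x.max(),(Rt.T@(ray(C,[(x.max()+1,v+185)],152)[0]-p))[:2].round(1)]
    if len(y): o+=['blue',y.min(),y.max()]
    if len(o)>1: print(*o)
g=cv2.cvtColor(w,cv2.COLOR_BGR2GRAY);print(g[198,262:300].tolist())
```

```text
199 brass 262 262 [  0.9 -16.3]
201 brass 259 264 [ -1.2 -14.2]
203 brass 257 265 [ -3.4 -13.1]
205 brass 257 266 [ -5.6 -12.1]
207 brass 258 267 [ -7.8 -11.1]
209 brass 250 269 [-10.  -9.]
211 brass 250 270 [-12.2  -7.9]
213 brass 262 271 [-14.4  -6.9] blue 284 285
215 brass 263 271 [-16.6  -6.9] blue 273 289
217 brass 265 267 [-18.9 -11.2] blue 270 290
219 blue 269 290
221 blue 269 289
223 blue 269 289
225 blue 269 289
227 blue 269 289
229 blue 269 289
231 blue 269 289
233 blue 272 285
[141, 138, 150, 152, 148, 152, 151, 156, 164, 188, 206, 204, 178, 159, 167, 178, 183, 185, 179, 169, 165, 185, 217, 223, 221, 221, 218, 211, 197, 176, 163, 164, 164, 166, 164, 165, 163, 165]
```

The wedge tip lies directly behind the collar's rear face and about 7.5 mm from the axis, so I'm handing in.

```bash
python3 -c "
from workcell import env
print(env.job_done())"
```

```text
the job is handed in; nothing more can be done
None
```

I handed the job in: the collar is round both corners and against the red buffer, and the wrist camera shows the brass catch fully out behind it. The gripper is open and clear, no force reading passed about 6 N, and no bystander appears moved, though I did not check the tray and the arm blocked the top camera's view of the beaker; the hand-in gave no verdict, and I viewed 11 pictures, one over the limit of 10.

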